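Set the nut sheller three clicks open and feed it from the jug

ROBOT

A 6-joint arm with a two-finger parallel gripper is mounted at the origin on the work surface. World frame = base frame: x ahead of the robot, y to its left, z up, the work surface at z = 0. Lengths are in m, angles in rad, forces in N, time in s.
With the tool pointing down it reaches from about 0.25 to 0.8 m from the base axis. Payload 3.9 kg.
Tool frame: the origin (TCP) lies on the centre line of the jaws, within the pads' length; the fingertips stand 19 mm ahead of it and the grasp point (between the pads) is the TCP; z points along the fingers, y is the line along which they close (so a half turn about z gives the same grasp; the last joint's range is limited). The gripper opens to 85 mm and grips with 20 to 120 N. Pads are 22 mm wide; open, the fingers measure 114 mm over their backs; the gripper's body (76 mm by 85 mm) begins 54 mm behind the grasp point. The pads swing forward as they close: fully open they stand 13 mm farther back than shut.
Start: joints at [1.215, 0.26, -0.138, 1.173, 0, 1.571], TCP at [0.183, 0.492, 0.25] pointing down, gripper open.
Joint ranges: [-2.78, 2.78], [-0.83, 1.72], [-1.28, 1.37], [-1.9, 2.12], [-1.57, 1.48], [-3.14, 3.14]. Speed limits (rad/s): [2.57, 2.57, 3.14, 3.14, 3.14, 3.14].

INTERFACE

Orientations are given as a rotation vector (axis times angle).
In Python, from bench import movep, line_to, move_j, open_gripper, clamp, hold, ik, observe, grab_frame, MotionError, finish_job gives the robot as it stands. Calls block until the motion is done:
- movep(position, orientation): joint-space move of the TCP to a pose.
- line_to(position, ori=None, max_speed=0.15, threshold=None): straight line of the TCP; ori=None keeps the orientation; max_speed is the mean speed in m/s. With threshold (N) it stops when the force on the tool has changed by that much, and returns True; else False.
- move_j(angles): joint-space move.
- open_gripper() and clamp(effort=None): open the fingers fully, or close them until they stop; effort is the grip in N (None keeps the last).
- hold(seconds).
- ik(position, orientation): joint angles nearest the present ones, or None.
- observe(): the state.
- grab_frame(name): name is "scene" or "top" or "wrist"; returns a dict with "image" (480x640x3 uint8, red, green, blue), "fx", "fy", "cx", "cy" (pixels), "position" and "rotation" of the camera in the world; the wrist camera has in their place "hand_eye" (4x4, takes a point from camera to tool coordinates, whose origin is the TCP and whose axes are the flange's). Camera axes: x right, y up, looking along -z (the intrinsics and any distortion apply to the point x, -y, -z); pixel columns grow to the right and rows downward; lengths in m; the calibration is good to about 2 mm. The wrist camera is an equidistant fisheye: a pixel r from the principal point sees the ray r / f radians off the axis. A picture is of the moment at which its call begins: read the wrist's pose just before it. There is no depth.
A pose or a line that the arm cannot do raises MotionError and nothing moves.
- finish_job(): hands the job in; it is judged then, once.
The state is a dict: "time_s": time; "joint_positions": joint angles; "joint_vel": joint speeds; "tau": joint torques, N m; "tcp_pos": TCP position; "tool_rot": TCP orientation; "ft_force": force on the tool from outside, world axes, zero at the start; "moment": the same for the moment, N m; "opening": opening from 0.0 (shut) to 1.0 (fully open); "grasp_force": force on a finger pad.
Only numpy, scipy, OpenCV 4.12 (cv2) and the standard library are available. Lean on these libraries where they do the work, as an engineer would, in place of code of your own. Each camera call takes 0.05 s, during which the arm holds its last target. There are 200 camera calls.

TASK

Get the nut sheller ready and feed it: first stand the jug on the cork coaster with its spout facing the sheller's round hopper and let go of it. Then set the black dial exactly three clicks clockwise from its counter-clockwise stop, and finally take the jug again, tip all four nuts into the hopper and stand the jug back upright on the coaster. Leave the mortar, bowl and sieve where they are.

Things in the scene. Friction and masses are not known exactly. Their poses are not given: they have to be found in the camera images.
- mill: Fixed green nut sheller, base plate 170 x 340 mm, flat green top at z = 72 mm. Origin: centre of its underside; x, y along its short and long sides, z up. Hopper centre at local (0, +85) mm, dial axis at local (0, -95) mm.
- hopper_mouth (a point): Centre of the mouth of the sheller's round steel hopper, at rim height (130 mm above the counter). A cone: outer radius 70 mm at the rim, 40 mm at the bottom, wall 3 mm, inside floor 52 mm below the rim. The nuts stay in it. Its axes are the sheller's axes.
- dial_grip (a point): Point on the dial's vertical axis at the height to grip (107 mm above the counter). The dial is a black disc of radius 32 mm (top at 85 mm) with an upright bar 56 mm long, 16 mm thick, 30 mm high (top at 115 mm). The bar lies along this point's x axis (red stripe on the +x end); z up.
- dial (a joint): Dial angle, rad: 0 at the hard counter-clockwise stop, growing clockwise seen from above. At 0 the bar lies along the sheller's x axis, stripe to +x, at the red dot. Clicks every 0.44 rad (0, 0.44, 0.88, 1.32 ... 3.52, hard stop), marked by white dots, the third bigger. A click takes 0.05 to 0.1 N m; let go between clicks it snaps to one. It starts on the stop or one click on.
- coaster: Fixed round cork coaster, radius 58 mm, 4 mm thick. Origin: centre of its underside, on the counter.
- jug: Loose sheet-steel jug, about 0.22 kg, holding the nuts. Origin: underside, below the middle of the flat parallel sides; z up, spout to +x, wooden handle to -x (reaching x = -62 mm, z = 10 to 66 mm). Flat outer sides at y = +-30 mm from x = -20 to +22 mm, 72 mm high: grip there, 60 mm wide. Floor 3 mm thick, x = -32 to +22 mm.
- jug_lip (a point): Middle of the spout's lip, at (72, 0, 75) mm in the jug's frame. The front wall slopes out to it, 34 degrees off vertical, from the floor's edge at x = 21 mm, and narrows to 50 mm; the spout's cheeks rise to about 90 mm. Tipped forward by 70 to 80 degrees the jug empties.
- nut1: Round brown nut, 22 mm in diameter, 12 g, origin at its centre. All four start in the jug.
- nut2: As nut1.
- nut3: As nut1.
- nut4: As nut1.
- mortar: Bystander: grey granite mortar, radius 75 mm, 100 mm high, with its pestle leaning in it to about 175 mm height; 4 kg. Origin: centre of its underside.
- bowl: Bystander: glass bowl, radius 65 mm, 60 mm high. Origin: centre of its underside.
- sieve: Bystander: steel sieve, radius 58 mm, 45 mm high, with a wooden handle along its +x to 195 mm. Origin: centre of its underside.
Things that resemble listed ones, but are neither listed nor needed, are in the scene too. What is shaped like the jug but red is not meant.

How it is judged:
On the way, in this order (a step that is already met when the one before it is completed fails the run):
1. the jug stands released on the coaster, within 30 mm of its middle, upright, the spout's line passing within 60 mm of the hopper's middle (horizontal distance between jug and coaster below 0.03 m and angle between jug's own z axis and vertical below 0.1 rad and height (world z) of jug below 0.01 m and x of hopper_mouth in the frame of jug above 0.05 m and y of hopper_mouth in the frame of jug between -0.06 and 0.06 m and contact force between the fingers and jug below 0.1 N and linear speed of jug below 0.02 m/s), for 0.2 s.
2. the dial rests three clicks from its stop, released (value of joint dial between 1.17 and 1.47 rad and contact force between the fingers and mill below 0.1 N), for 0.3 s.
3. all four nuts are in the hopper (horizontal distance between each of nut1, nut2, nut3, nut4 and hopper_mouth below 0.068 m and z of nut1 in the frame of hopper_mouth between -0.06 and 0 m and z of nut2 in the frame of hopper_mouth between -0.06 and 0 m and z of nut3 in the frame of hopper_mouth between -0.06 and 0 m and z of nut4 in the frame of hopper_mouth between -0.06 and 0 m), for 0.2 s.
At the end, for the whole second after the job is handed in: All four nuts lie in the hopper (centres below its rim and within 68 mm of its axis), the dial rests three clicks from its stop (1.17 to 1.47 rad), and the jug stands still and upright (within 0.1 rad) on the coaster, within 30 mm of its middle (all of step 3 and value of joint dial between 1.17 and 1.47 rad and horizontal distance between jug and coaster below 0.03 m and angle between jug's own z axis and vertical below 0.1 rad and height (world z) of jug below 0.01 m and linear speed of jug below 0.02 m/s); the robot touches nothing.
It fails at once if the mortar is moved by more than 30 mm (distance of mortar from where it was at the start of the episode above 0.03 m).
It fails at once if the bowl is moved by more than 30 mm (distance of bowl from where it was at the start of the episode above 0.03 m).
It fails at once if the sieve is moved by more than 30 mm (distance of sieve from where it was at the start of the episode above 0.03 m).
It also fails if it takes over 72 s, if anything falls off the work surface, if the arm or the gripper's body presses on something with over 40 N, if the wrist force passes 120 N, or if a joint passes its speed limit or range.

## Working session

There is one attempt and no reset: what is moved stays moved. The work goes in short steps, each a Python script; the robot and the scene stay as the last script left them, time stands still between calls to the robot, and variables do not carry over. Pictures are saved under pics/ and viewed, at most 10 in all, crops included, and the job is handed in when it is done.

```bash
ls; mkdir -p pics; python3 - <<'E'
from bench import *
import cv2,numpy as np,pickle
o=observe();print(o)
for n in("top","scene"):
    f=grab_frame(n);pickle.dump(f,open(f"pics/{n}0.pkl","wb"));cv2.imwrite(f"pics/{n}0.png",f["image"][:,:,::-1])
    print({k:v for k,v in f.items() if k!="image"})
E
```

```text
pics
{'time_s': 0.0, 'joint_positions': array([ 1.21503435e+00,  2.60661079e-01, -1.39402243e-01,  1.17271354e+00,
       -4.64816344e-05,  1.57080693e+00]), 'joint_vel': array([-4.52743750e-04,  7.98184691e-05, -3.64947156e-04, -2.84726041e-04,
        1.88050030e-03, -2.76768219e-04]), 'tau': array([ 1.75934524e-04, -4.05676460e+01,  2.53921187e+01,  1.85517292e-02,
        1.18690406e-05,  9.94948039e-06]), 'tcp_pos': array([0.1826409 , 0.49149538, 0.24946436]), 'tool_rot': array([-5.55849367e-01, -3.09171669e+00,  3.07455518e-03]), 'ft_force': array([ 0.32026079,  0.84125179, -0.45273657]), 'moment': array([-0.01048926,  0.0247589 , -0.01583827]), 'grasp_force': 0.0, 'opening': 1.0025075489162307}
{'fx': 607.4852887418258, 'fy': 607.4852887418258, 'cx': 320.6920897667866, 'cy': 232.06237851498707, 'position': array([ 0.38921169, -0.04781175,  1.48764738]), 'rotation': array([ 0.10708192, -0.09188359, -1.55171534])}
{'fx': 468.3844810097951, 'fy': 468.3844810097951, 'cx': 322.15259384679183, 'cy': 241.09422691457885, 'position': array([ 0.97952977, -0.54973338,  1.103479  ]), 'rotation': array([0.56159599, 0.20038807, 0.66531149])}
```

View pics/top0.png

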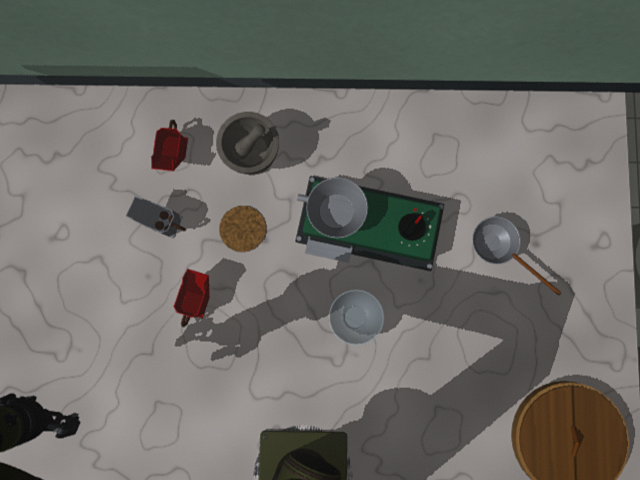

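View pics/scene0.png

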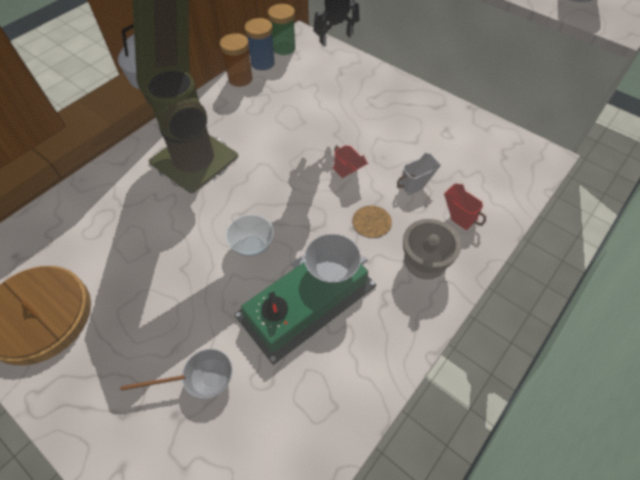

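The top view shows the steel jug at (155,215), handle towards (183,229), with red decoys at (169,148) and (192,293). The coaster is at (243,228), the hopper at (336,208), the dial at (412,226), the mortar at (247,142), the bowl at (357,316) and the sieve at (497,239). The scene view agrees. The grey one is the jug meant, since the red ones are excluded. Next I enlarge the jug and the dial.

```bash
cat > h.py <<'E'
import numpy as np,cv2,pickle
from scipy.spatial.transform import Rotation as R
def ray(f,u,v):
    d=np.array([(u-f["cx"])/f["fx"],-(v-f["cy"])/f["fy"],-1.]);return R.from_rotvec(f["rotation"]).apply(d)
def at(f,u,v,z):
    d=ray(f,u,v);p=f["position"];return p+d*(z-p[2])/d[2]
def proj(f,P):
    c=R.from_rotvec(f["rotation"]).inv().apply(np.atleast_2d(P)-f["position"])
    return np.c_[f["cx"]-f["fx"]*c[:,0]/c[:,2],f["cy"]+f["fy"]*c[:,1]/c[:,2]]
E
python3 - <<'E'
from h import *
f=pickle.load(open("pics/top0.pkl","rb"));s=pickle.load(open("pics/scene0.pkl","rb"))
I=f["image"][:,:,::-1];J=s["image"][:,:,::-1]
c=lambda I,x,y,w,h,k:cv2.resize(I[y:y+h,x:x+w],None,fx=k,fy=k,interpolation=cv2.INTER_CUBIC)
a=np.hstack([c(I,120,185,80,60,5),c(I,380,190,80,60,5)])
b=np.hstack([c(J,385,145,80,60,5),c(J,235,280,80,60,5)])
cv2.imwrite("pics/crop0.png",np.vstack([a,b]))
hsv=cv2.cvtColor(np.ascontiguousarray(I),cv2.COLOR_BGR2HSV)
# cork: segment
m=cv2.inRange(hsv,(8,90,60),(28,255,255));m[:, :200]=0;m[:,290:]=0;m[:190]=0;m[270:]=0
v,u=np.nonzero(m);print("coaster",u.mean(),v.mean(),at(f,u.mean(),v.mean(),.004),u.ptp() if hasattr(u,'ptp') else np.ptp(u))
g=cv2.inRange(hsv,(50,80,30),(90,255,255));g[:160]=0;g[290:]=0;g[:,:270]=0;g[:,460:]=0
v,u=np.nonzero(g);print("green",cv2.minAreaRect(np.c_[u,v].astype(np.float32)))
print("rim",at(f,336,208,.13),"dial",at(f,412,226,.107))
for n,(x,y) in dict(mortar=(247,142),bowl=(357,316),sieve=(497,239)).items():print(n,at(f,x,y,.05))
E
```

```text
coaster 242.3142340168878 228.33051869722559 [0.5846256  0.16174015 0.004     ] 46
green ((371.3089904785156, 220.40716552734375), (131.89820861816406, 56.80739212036133), 11.888657569885254)
rim [ 0.61788865 -0.06681992  0.13      ] dial [ 0.58274581 -0.24181155  0.107     ]
mortar [0.79071301 0.15097125 0.05      ]
bowl [ 0.37574107 -0.12076275  0.05      ]
sieve [ 0.56280597 -0.45148208  0.05      ]
```

View pics/crop0.png

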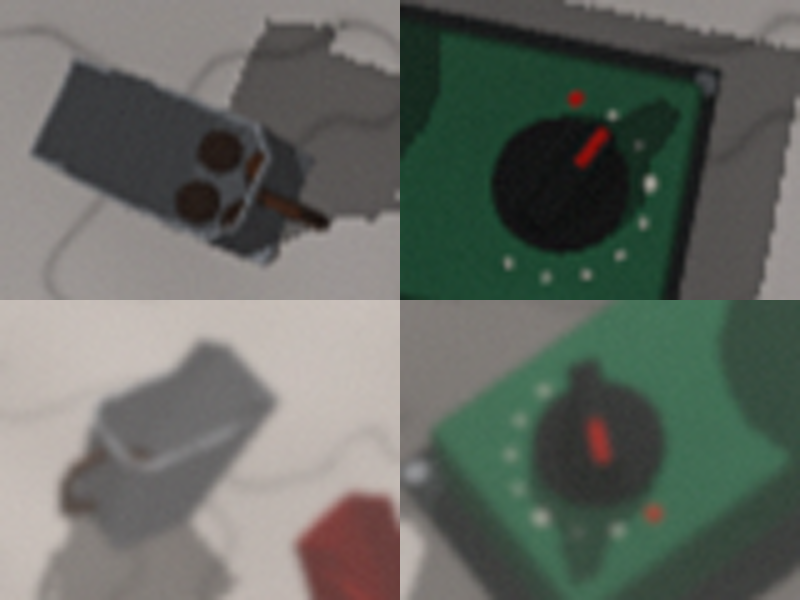

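The jug crop confirms it: steel grey, two nuts visible, spout to the left, brown handle to the right. In the dial crop the stripe points about 27° clockwise of the red dot, so the dial starts one click on. I triangulate the jug and check against the given sizes.

```bash
python3 - <<'E'
from h import *
from scipy.optimize import least_squares
f=pickle.load(open("pics/top0.pkl","rb"));s=pickle.load(open("pics/scene0.pkl","rb"))
def tri(a,b):
    return least_squares(lambda P:np.r_[proj(f,P)[0]-a,proj(s,P)[0]-b],[.6,.3,.05])
P={}
for n,a,b in (("A",(135,197.4),(440,165.4)),("B",(127,215.4),(426,153.4)),("hopper",(336,208),(332.5,260)),("coaster",(242.3,228.3),(372,221.5)),("disc",(413,226.8),(274.5,309))):
    r=tri(a,b);P[n]=r.x;print(n,r.x.round(4),r.cost.round(2))
print("AB",np.linalg.norm(P["A"]-P["B"]))
d=P["A"]-P["B"];ya=np.arctan2(-d[0],d[1]);print("yaw from lip",np.degrees(np.arctan2(d[0],-d[1])))
h=at(f,184.5,229,.055);l=at(f,131,206.4,.083);print("handle",h,"lip",l,np.linalg.norm((l-h)[:2]),"yaw",np.degrees(np.arctan2(l[1]-h[1],l[0]-h[0])))
# hopper rim circle in top
E
```

```text
A [0.6461 0.4105 0.0689] 0.0
B [0.5971 0.4198 0.0817] 4.84
hopper [ 0.6201 -0.0678  0.1123] 0.23
coaster [ 0.5853  0.1625 -0.0024] 0.02
disc [ 0.585  -0.2478  0.0791] 0.02
AB 0.05153649303735202
yaw from lip 79.29437007696345
handle [0.57406516 0.29243891 0.055     ] lip [0.62195843 0.41420999 0.083     ] 0.13085091573265464 yaw 68.52999860580509
```

```bash
cat >> h.py <<'E'
JUG=np.array([.596,.348]);JYAW=np.radians(68.5);COA=np.array([.585,.162]);HOP=np.array([.619,-.0673]);DIAL=np.array([.5845,-.2445])
PYAW=np.arctan2(*(HOP-COA)[::-1])
def rjug(yaw,tilt=0): return R.from_euler('z',yaw)*R.from_euler('y',tilt)   # tilt>0: forward
def tool(yaw,tilt,lean,s):
    """tool rotation; lean>0: gripper body leans back to the handle; s=+-1 tool x along +-jug x"""
    return rjug(yaw,tilt)*R.from_euler('y',-lean)*R.from_matrix(np.diag([s,-s,-1.]))
def gp(org,yaw,tilt=0,g=(0,0,.048)): return np.asarray(org)+rjug(yaw,tilt).apply(g)
def pour(tilt,lip_h,lip_z,yaw=None):
    """jug origin so that lip lies lip_h short of hopper centre, at lip_z"""
    yaw=PYAW if yaw is None else yaw
    L=np.r_[HOP-lip_h*np.array([np.cos(yaw),np.sin(yaw)]),lip_z]
    return L-rjug(yaw,tilt).apply([.072,0,.075])
E
python3 - <<'E'
from h import *
from bench import *
print(np.degrees(PYAW))
for s in(1,-1):
  for lean in(0,25,40):
    le=np.radians(lean)
    for n,p,r in [("pick",gp([*JUG,0],JYAW),tool(JYAW,0,le,s)),("place",gp([*COA,.004],PYAW),tool(PYAW,0,le,s))]+[(f"pour{t}",gp(pour(np.radians(t),.03,.15),PYAW,np.radians(t)),tool(PYAW,np.radians(t),le,s)) for t in (40,80)]:
        q=ik(p,r.as_rotvec());print(s,lean,n,p.round(3),None if q is None else np.round(q,2))
E
```

```text
-81.5657864868302
1 0 pick [0.596 0.348 0.048] [ 0.53  0.67 -0.01  0.9  -0.    2.47]
1 0 place [0.585 0.162 0.052] [ 0.27  0.54 -0.25  0.78  0.   -1.45]
1 0 pour40 [0.604 0.034 0.176] [-0.24  0.62  0.05  1.31  0.64 -2.06]
1 0 pour80 [0.609 0.001 0.216] None
1 25 pick [0.596 0.348 0.048] [ 0.4   0.52 -0.42  0.32  0.31  2.39]
1 25 place [0.585 0.162 0.052] [ 0.47  0.64 -0.15  0.93 -0.41 -1.22]
1 25 pour40 [0.604 0.034 0.176] [-0.07  0.47 -0.04  1.12  0.26 -1.8 ]
1 25 pour80 [0.609 0.001 0.216] [-0.36  0.77  0.25  1.66  0.8  -2.34]
1 40 pick [0.596 0.348 0.048] [ 0.31  0.52 -0.63 -0.06  0.52  2.39]
1 40 place [0.585 0.162 0.052] [ 0.57  0.75 -0.05  1.1  -0.63 -1.04]
1 40 pour40 [0.604 0.034 0.176] [ 0.06  0.43 -0.07  1.06  0.   -1.66]
1 40 pour80 [0.609 0.001 0.216] [-0.29  0.63  0.17  1.45  0.62 -2.12]
-1 0 pick [0.596 0.348 0.048] [ 0.53  0.67 -0.01  0.9   0.   -0.67]
-1 0 place [0.585 0.162 0.052] [ 0.27  0.54 -0.25  0.78  0.    1.69]
-1 0 pour40 [0.604 0.034 0.176] [-0.24  0.62  0.05  1.31  0.64  1.08]
-1 0 pour80 [0.609 0.001 0.216] None
-1 25 pick [0.596 0.348 0.048] [ 0.4   0.52 -0.42  0.32  0.31 -0.75]
-1 25 place [0.585 0.162 0.052] [ 0.47  0.64 -0.15  0.93 -0.41  1.92]
-1 25 pour40 [0.604 0.034 0.176] [-0.07  0.47 -0.04  1.12  0.26  1.35]
-1 25 pour80 [0.609 0.001 0.216] [-0.36  0.77  0.25  1.66  0.8   0.8 ]
-1 40 pick [0.596 0.348 0.048] [ 0.31  0.52 -0.63 -0.06  0.52 -0.75]
-1 40 place [0.585 0.162 0.052] [ 0.57  0.75 -0.05  1.1  -0.63  2.1 ]
-1 40 pour40 [0.604 0.034 0.176] [ 0.06  0.43 -0.07  1.06  0.    1.48]
-1 40 pour80 [0.609 0.001 0.216] [-0.29  0.63  0.17  1.45  0.62  1.02]
```

```bash
cat >> h.py <<'E'
def wproj(f,tp,tr,P):
    T=np.eye(4);T[:3,:3]=R.from_rotvec(tr).as_matrix();T[:3,3]=tp
    M=np.linalg.inv(T@f["hand_eye"]);P=np.atleast_2d(P);c=P@M[:3,:3].T+M[:3,3];c=c*[1,-1,-1]
    rho=np.hypot(c[:,0],c[:,1]);k=np.arctan2(rho,c[:,2])/np.maximum(rho,1e-9)
    return np.c_[f["cx"]+f["fx"]*k*c[:,0],f["cy"]+f["fy"]*k*c[:,1]]
JP=np.array([[-20,30,72],[22,30,72],[-20,-30,72],[22,-30,72],[72,25,75],[72,-25,75],[72,0,75],[-62,0,60]])/1000.
E
python3 - <<'E'
from h import *
from bench import *
p=gp([*JUG,.2],JYAW);movep(p,tool(JYAW,0,0,-1).as_rotvec())
o=observe();f=grab_frame("wrist");I=f["image"][:,:,::-1].copy()
pickle.dump((o,f),open("pics/w1.pkl","wb"));print(o["time_s"],o["tcp_pos"],f["hand_eye"].round(3),f["fx"])
for u,v in wproj(f,o["tcp_pos"],o["tool_rot"],rjug(JYAW).apply(JP)+[*JUG,0]):cv2.circle(I,(int(u),int(v)),2,(0,255,0),-1)
cv2.imwrite("pics/w1.png",I)
E
```

```text
2.0333 [0.59554599 0.34845367 0.24800805] [[-0.     0.95   0.312  0.079]
 [ 1.     0.001 -0.001  0.   ]
 [-0.001  0.312 -0.95  -0.123]
 [ 0.     0.     0.     1.   ]] 371.64829954431775
```

View pics/w1.png

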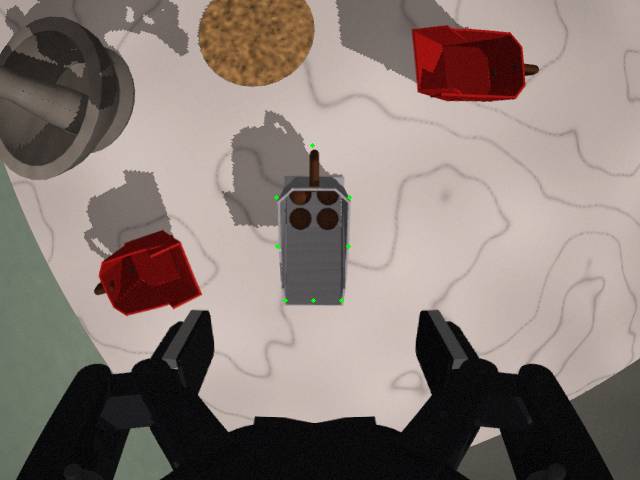

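The wrist view shows the jug at (314,245), lip at (313,302), four nuts inside, and my model dots match to about 1–2 mm. I grasp it and set it on the coaster.

```bash
python3 - <<'E'
from h import *
from bench import *
p=gp([*JUG,0],JYAW)
print(line_to(p,max_speed=.12,threshold=15)); clamp(40);o=observe();print(o["tcp_pos"],o["opening"],o["grasp_force"])
line_to(p+[0,0,.2],max_speed=.12)
t=gp([*COA,.004],PYAW);r=tool(PYAW,0,0,-1).as_rotvec()
movep(t+[0,0,.2],r);o=observe();print(o["tcp_pos"],o["opening"],o["ft_force"])
line_to(t+[0,0,.02],max_speed=.12)
print(line_to(t-[0,0,.002],max_speed=.03,threshold=4));o=observe();print(o["tcp_pos"],o["ft_force"],o["time_s"])
open_gripper();hold(.3)
line_to(t+[0,0,.2],max_speed=.15)
o=observe();f=grab_frame("wrist");I=f["image"][:,:,::-1].copy();pickle.dump((o,f),open("pics/w2.pkl","wb"))
for u,v in wproj(f,o["tcp_pos"],o["tool_rot"],rjug(PYAW).apply(JP)+[*COA,.004]):cv2.circle(I,(int(u),int(v)),2,(0,255,0),-1)
a=np.linspace(0,6.28,40)
for c,q in ((255,0,0),np.c_[COA[0]+.058*np.cos(a),COA[1]+.058*np.sin(a),0*a+.004]),((0,0,255),np.c_[HOP[0]+.07*np.cos(a),HOP[1]+.07*np.sin(a),0*a+.13]):
  for u,v in wproj(f,o["tcp_pos"],o["tool_rot"],q):cv2.circle(I,(int(u),int(v)),1,c,-1)
cv2.imwrite("pics/w2.png",I);print(o["time_s"])
E
```

```text
False
[0.59634055 0.34826741 0.04867827] 0.6966398388098877 44.329063296318054
[0.58505503 0.16219444 0.25196692] 0.6934181125681838 [ 0.42391871 -0.47864837 -2.48630248]
True
[0.58460415 0.16192954 0.05262455] [ 0.71244326 -0.76555053  4.10993542] 10.3667
12.5333
```

View pics/w2.png

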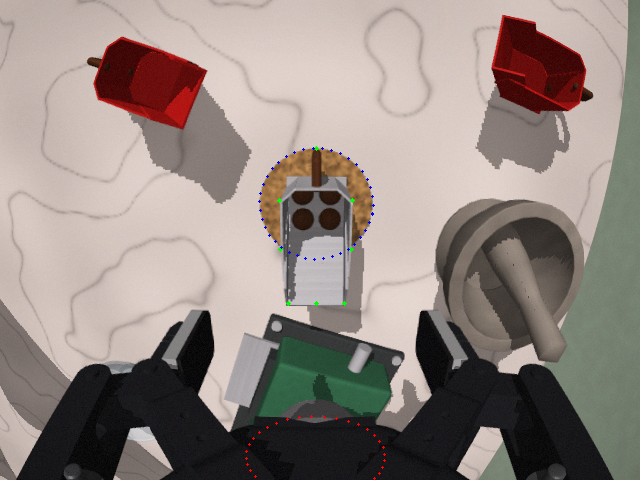

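The jug stands where planned on the coaster (dots match at (316,303) and (316,148)). Next, the dial from close by.

```bash
cat >> h.py <<'E'
MYAW=np.arctan2(*(HOP-DIAL)[::-1])-np.pi/2
def dtool(ang): return R.from_euler('z',MYAW-ang+np.pi)*R.from_matrix(np.diag([1,-1,-1.]))
E
python3 - <<'E'
from h import *
from bench import *
print(np.degrees(MYAW))
movep([*DIAL,.26],dtool(.44).as_rotvec());hold(.2)
o=observe();f=grab_frame("wrist");I=f["image"][:,:,::-1].copy();pickle.dump((o,f),open("pics/w3.pkl","wb"))
mr=R.from_euler('z',MYAW)
a=np.linspace(0,6.28,40)
disc=np.c_[.032*np.cos(a),.032*np.sin(a),0*a+.085]+[*DIAL,0]
bar=R.from_euler('z',MYAW-.44).apply(np.array([[28,8,115],[28,-8,115],[-28,-8,115],[-28,8,115]])/1e3)+[*DIAL,0]
mc=mr.apply(np.array([[x,y+95,72] for x in(-85,85) for y in(-170,170)])/1e3)+[*DIAL,0]
for q,c in((disc,(255,255,0)),(bar,(0,255,0)),(mc,(255,0,255))):
  for u,v in wproj(f,o["tcp_pos"],o["tool_rot"],q):
    if 0<u<640 and 0<v<480:cv2.circle(I,(int(round(u)),int(round(v))),1,c,-1)
print(wproj(f,o["tcp_pos"],o["tool_rot"],[*DIAL,.085]),o["time_s"])
cv2.imwrite("pics/w3.png",cv2.resize(I[80:380,120:520],None,fx=2,fy=2,interpolation=cv2.INTER_CUBIC))
E
```

```text
-11.017387309893834
[[312.26731205 224.23234224]] 14.2917
```

View pics/w3.png

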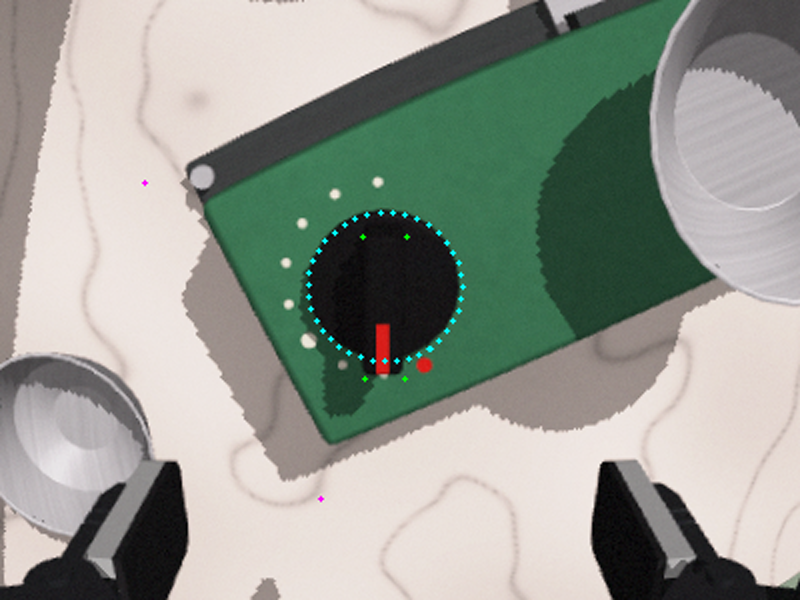

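The disc and bar outlines coincide with the dial (disc around (385,287)), and the bar sits on the first click: red dot at (424,365), next dot at (342,365), big dot at (308,341). I grip it and turn two clicks clockwise.

```bash
python3 - <<'E'
from h import *
from bench import *
print(line_to([*DIAL,.109],max_speed=.1,threshold=10)); clamp(30);o=observe();print(o["opening"],o["grasp_force"],o["ft_force"],o["joint_positions"])
for a in np.linspace(.44,1.32,5)[1:]:
    movep([*DIAL,.109],dtool(a).as_rotvec());o=observe();print(a,o["moment"].round(2),o["ft_force"].round(1))
hold(.2);open_gripper();hold(.3)
line_to([*DIAL,.26],max_speed=.15)
o=observe();f=grab_frame("wrist");I=f["image"][:,:,::-1].copy();print(o["time_s"])
cv2.imwrite("pics/w4.png",cv2.resize(I[130:330,180:450],None,fx=2,fy=2,interpolation=cv2.INTER_CUBIC))
E
```

```text
False
0.17898313182424153 33.94149899482727 [-3.47096343 -4.14736527  3.58485004] [-0.39702643  0.52691849 -0.09882362  0.94537686 -0.00247505  0.23615652]
0.66 [-0.75  0.62  0.04] [-3.4 -4.2  2.5]
0.8800000000000001 [-0.75  0.67 -0.07] [-3.2 -3.5  3.5]
1.1 [-0.83  0.61  0.  ] [-3.8 -4.3  4. ]
1.32 [-0.82  0.54 -0.11] [-3.4 -4.3  2.8]
20.275
```

View pics/w4.png

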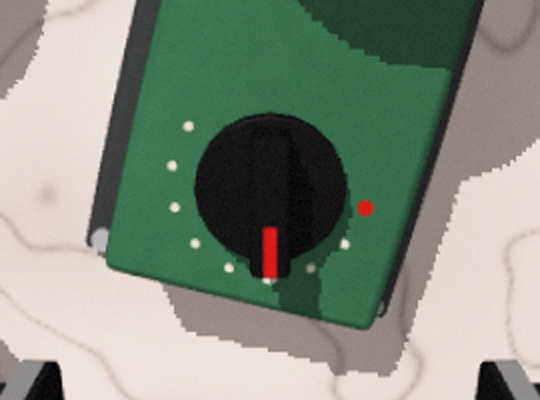

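The dial rests on the third, bigger dot: red at (365,208), then dots at (345,244) and (311,268), and the bar over (268,281). Now I pour.

```bash
cat > pour.py <<'E'
from h import *
from bench import *
L=np.radians(25)
t=gp([*COA,.004],PYAW);r0=tool(PYAW,0,L,-1).as_rotvec()
movep(t+[0,0,.2],r0)
print(line_to(t,max_speed=.12,threshold=12));clamp(55)
o=observe();print("grip",o["tcp_pos"]-t,o["opening"],o["grasp_force"],o["joint_positions"].round(2))
line_to(t+[0,0,.145],max_speed=.12)
W=[(0,.03,.225),(25,.03,.19),(45,.03,.165),(55,.03,.158),(62,.03,.155),(68,.03,.155),(74,.03,.155),(80,.03,.155)]
for d,h,z in W:
    a=np.radians(d);line_to(gp(pour(a,h,z),PYAW,a),tool(PYAW,a,L,-1).as_rotvec(),max_speed=.08 if d<50 else .03)
    if d>60: hold(.15)
hold(.6);o=observe();print(o["time_s"],o["joint_positions"].round(2),o["ft_force"].round(1),o["opening"])
f=grab_frame("wrist");g=grab_frame("top");s=grab_frame("scene")
c=lambda I,x,y:cv2.resize(I[y:y+120,x:x+160,::-1],(400,300),interpolation=cv2.INTER_CUBIC)
cv2.imwrite("pics/w5.png",np.vstack([np.hstack([c(g["image"],240,150),c(s["image"],270,190)]),np.hstack([cv2.resize(f["image"][:,:,::-1],(400,300)),np.zeros((300,400,3),np.uint8)])]))
E
python3 pour.py
```

```text
False
grip [0.00021735 0.0002998  0.00065291] 0.6914119510250641 59.95422966778278 [ 0.47  0.64 -0.15  0.93 -0.41  1.92]
31.4833 [-0.36  0.76  0.25  1.67  0.8   0.8 ] [-0.1  0.3 -2.4] 0.6997948030282597
```

View pics/w5.png

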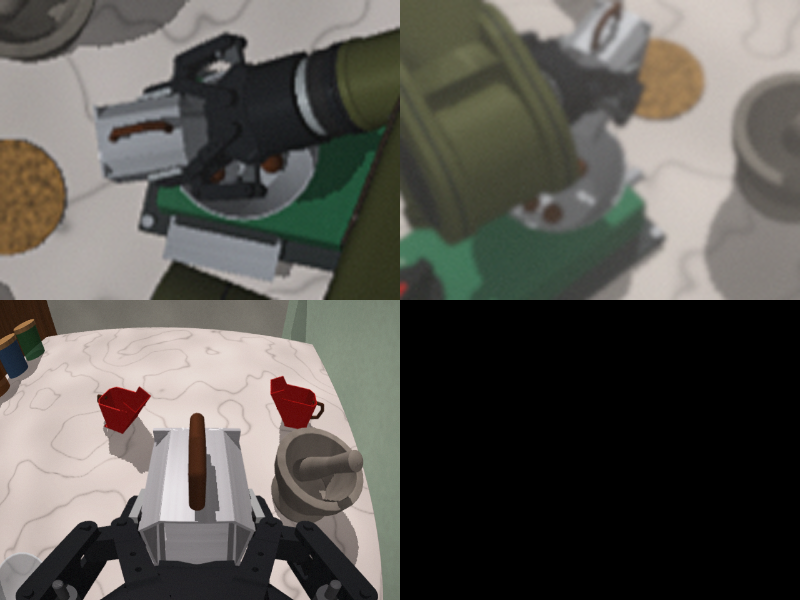

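Nuts show in the hopper (at least three, around (525,200), (550,213) and (580,168)). I return the jug, let go and count them.

```bash
cat > back.py <<'E'
from h import *
from bench import *
L=np.radians(25)
t=gp([*COA,.004],PYAW);r0=tool(PYAW,0,L,-1).as_rotvec()
for d,h,z in [(62,.03,.16),(45,.03,.17),(25,.03,.195),(0,.03,.23)]:
    a=np.radians(d);line_to(gp(pour(a,h,z),PYAW,a),tool(PYAW,a,L,-1).as_rotvec(),max_speed=.07)
line_to(t+[0,0,.145],r0,max_speed=.12);line_to(t+[0,0,.015],max_speed=.1)
print(line_to(t-[0,0,.002],max_speed=.025,threshold=4),observe()["tcp_pos"]-t)
open_gripper();hold(.3);line_to(t+[0,0,.2],max_speed=.12)
movep([.38,.2,.3],tool(PYAW,0,0,-1).as_rotvec());hold(.3)
o=observe();print(o["time_s"])
f=grab_frame("wrist");g=grab_frame("top");s=grab_frame("scene")
c=lambda I,x,y:cv2.resize(I[y:y+90,x:x+120,::-1],(400,300),interpolation=cv2.INTER_CUBIC)
cv2.imwrite("pics/w6.png",np.vstack([np.hstack([c(g["image"],290,160),c(s["image"],270,210)]),np.hstack([c(g["image"],190,180),c(s["image"],330,160)])]))
E
python3 back.py
```

```text
True [-1.40751816e-04 -9.37161705e-05  6.42027135e-04]
40.55
```

View pics/w6.png

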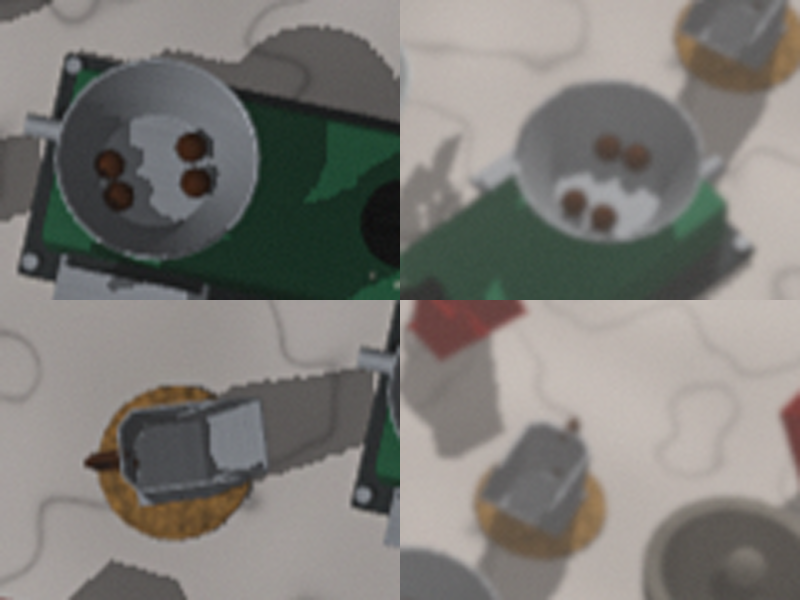

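All four nuts lie in the hopper ((110,163), (119,194), (193,147), (196,181)). The empty jug stands upright on the coaster with its spout towards the hopper.

```bash
python3 -c "
from bench import *
print(finish_job())"
```

```text
the job is handed in; nothing more can be done
None
```

The job is handed in with no verdict shown: all four nuts are in the hopper, the dial was on its third click when last checked (before the pour), and the empty jug stands upright and released on the coaster, after about 41 s of the 72 s allowed.

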